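# Close three push-in valves in order

### The job

Close down the vacuum valve block on the bench: with the fingertips, press down first the large round button, then the long bar, then the small round button. Press each one lightly, well past half of its travel; it stays down by itself. Leave the cross-shaped button up, and do not push, lift or carry anything that stands around the block.

Things in the scene. Friction and masses are not known exactly. Their poses are not given: they have to be found in the camera images.
- valve_block: aluminium mounting plate of the valve block, 100 x 315 x 12 mm, fixed to the bench; origin at the centre of its underside, z up, y along the row of four valves. The valves stand in a row at y = -112.5, -37.5, 37.5 and 112.5 mm in this frame, all turned with the plate; which valve stands in which place varies
- valve_large: fixed white valve housing, 76 x 62 x 35 mm, on the plate, origin at the centre of its underside (12 mm above the bench), with a brass hose stub at the back; it carries the large round button
- button_large_top (a point): centre of the top face of the large round button: black disc, 42 mm across. It stands 26 mm above its housing, 73 mm above the bench, when up; the cap is 8 mm thick. The point goes down with the button
- button_large (a joint): how far the large round button is pressed down, in m: 0 fully up, 0.009 at its stop (stem only: the cap is sprung on the stem and gives 1.5 N per mm, up to 8 mm, so the top goes down about 2 mm before the stem moves, and comes back that much on release); at the start it stands up, between 0 and 0.001. It slides straight down against about 3 N of friction, so a press of 5 to 10 N is plenty (over 20 N is too hard), has no return spring and stays where it is left
- valve_bar: fixed white valve housing, 76 x 62 x 35 mm, on the plate, origin at the centre of its underside (12 mm above the bench), with a brass hose stub at the back; it carries the long bar button
- button_bar_top (a point): centre of the top face of the long bar button: black straight bar, 56 x 14 mm, long side along the block's x. It stands 26 mm above its housing, 73 mm above the bench, when up; the cap is 8 mm thick. The point goes down with the button
- button_bar (a joint): how far the long bar button is pressed down, in m: 0 fully up, 0.009 at its stop (stem only: the cap is sprung on the stem and gives 1.5 N per mm, up to 8 mm, so the top goes down about 2 mm before the stem moves, and comes back that much on release); at the start it stands up, between 0 and 0.001. It slides straight down against about 3 N of friction, so a press of 5 to 10 N is plenty (over 20 N is too hard), has no return spring and stays where it is left
- valve_small: fixed white valve housing, 76 x 62 x 35 mm, on the plate, origin at the centre of its underside (12 mm above the bench), with a brass hose stub at the back; it carries the small round button
- button_small_top (a point): centre of the top face of the small round button: black disc, 18 mm across. It stands 26 mm above its housing, 73 mm above the bench, when up; the cap is 8 mm thick. The point goes down with the button
- button_small (a joint): how far the small round button is pressed down, in m: 0 fully up, 0.009 at its stop (stem only: the cap is sprung on the stem and gives 1.5 N per mm, up to 8 mm, so the top goes down about 2 mm before the stem moves, and comes back that much on release); at the start it stands up, between 0 and 0.001. It slides straight down against about 3 N of friction, so a press of 5 to 10 N is plenty (over 20 N is too hard), has no return spring and stays where it is left
- valve_cross: fixed white valve housing, 76 x 62 x 35 mm, on the plate, origin at the centre of its underside (12 mm above the bench), with a brass hose stub at the back; it carries the cross-shaped button
- button_cross_top (a point): centre of the top face of the cross-shaped button: black plus sign, 46 mm across, arms 13 mm wide; to be left alone. It stands 26 mm above its housing, 73 mm above the bench, when up; the cap is 8 mm thick. The point goes down with the button
- button_cross (a joint): how far the cross-shaped button is pressed down, in m: 0 fully up, 0.009 at its stop (stem only: the cap is sprung on the stem and gives 1.5 N per mm, up to 8 mm, so the top goes down about 2 mm before the stem moves, and comes back that much on release); at the start it stands up, between 0 and 0.001. It slides straight down against about 3 N of friction, so a press of 5 to 10 N is plenty (over 20 N is too hard), has no return spring and stays where it is left
- dropper_1: bystander: small white dropper bottle, 30 mm wide, 62 mm tall, loose, in front of the valve block (robot's side); origin at the centre of its underside
- tape_roll_1: bystander: roll of tape lying flat, 58 mm wide, 19 mm tall, loose, in front of the valve block; origin at the centre of its underside
- tube_rack_1: bystander: tube rack, 62 x 105 x 42 mm, loose, behind the valve block; origin at the centre of its underside
- beaker: bystander: white beaker, 56 mm wide, 69 mm tall, loose, behind the valve block; origin at the centre of its underside
- petri_1: bystander: clear petri dish, 92 mm wide, 15 mm tall, loose, to the right; origin at the centre of its underside
- timer: bystander: flat timer, 72 x 62 x 18 mm, loose, to the left; origin at the centre of its underside
- instrument_box: bystander: steel instrument box, 70 x 118 x 44 mm, loose, to the left; origin at the centre of its underside
- reagent_bottle_4: bystander: brown bottle, 44 mm wide, 85 mm tall, loose, to the right; origin at the centre of its underside

How it is judged:
By the outcome, as a careful person would: the job done as asked, in the order asked, and still so for the second after the job is handed in, with the robot touching nothing.
It also fails if it takes over 43 s, if anything falls off the work surface, if the arm or the gripper's body presses on something with over 40 N, if the wrist force passes 120 N, or if a joint passes its speed limit or range.

### The arm

A 7-joint arm with a two-finger parallel gripper is mounted at the origin on a cart in front of the work surface, level with it; the furniture and walls round the work are solid. World frame = base frame: x ahead of the robot, y to its left, z up, the work surface at z = 0. Lengths are in m, angles in degrees, forces in N, time in s.
With the tool pointing down it reaches from about 0.425 to 0.875 m from the base axis. Payload 4.7 kg.
Tool frame: the origin (TCP) lies between the finger pads; the fingertips stand env.finger_overhang ahead of it and the grasp point (between the pads) lies 5 mm behind it (env.finger_overhang is the distance from the TCP to the fingertips, in m); z points along the fingers, y is the line along which they close (so a half turn about z gives the same grasp; the last joint's range is limited). The gripper opens to 87 mm and grips with 3 to 60 N. Pads are 19 mm wide; open, the fingers measure 117 mm over their backs; the gripper's body (75 mm by 190 mm) begins 51 mm behind the grasp point.
Start: joints at [-64.452, 18.392, -4.016, 83.108, 1.295, 78.541, -3.26], TCP at [0.272, 0.59, 0.237] pointing down, gripper open.
Joint ranges: [-163.93, 163.93], [-17.29, 119.83], [-79.2, 71.16], [3.27, 140.29], [-89.18, 269.18], [5.43, 117.66], [-154.24, 154.24]. Speed limits (degrees/s): [147.25, 147.25, 180, 180, 180, 180, 180].

### API

Orientations are given as [roll, pitch, yaw] about the fixed x, y, z axes, in that order (R = Rz(yaw) Ry(pitch) Rx(roll)).
In Python, from cell import telemetry, eyes, env, models gives the robot as it stands. The module is installed in compiled form; this text tells all that it offers.
- The arm moves only by the tool drive_tool, never from a script. Its arguments are lists of equal length, an entry for each row: "angular": the turn, a rotation vector about the tool's x, y, z in rad, a list of three; "delta_pos": the shift along the tool's x, y, z in cm, a list of three; "gripper": the finger opening in cm, from 0 to 8.7. A call has 1 to 20 rows; each row shifts and turns the commanded pose from where the row before left it, along the tool's axes as they then stand; what a row does not reach is not made up. A row lasts 1/10 s, in which the tool goes at most 50 mm and 8.59 degrees, less where a joint would pass 70% of its speed; a pose out of reach is approached as far as the arm can. A call with a gripper value outside its range is refused whole. The fingers move at their own pace and stop on an object; "squeeze" is the grip in N (left out, the last holds). Time passes only in rows, so rows that do not move let the fingers close. It gives the time, the measured TCP pose, the force, the opening and the grip force at its end, in the units of the state.
- telemetry.get_obs(): the state, without advancing time (a new reading comes with each control period).
- eyes.read_camera(name): name is "side" or "top"; returns a dict with "pixels" (384x512x3 uint8, red, green, blue), "mtx" (3x3 intrinsics, pixels), "origin" and "orientation" of the camera in the world. Camera axes: x right, y down, z forward; pixel columns grow to the right and rows downward; lengths in m; the calibration is good to about 2 mm. A picture is of the moment at which its call begins. There is no depth.
- env.sign_off(): hands the job in; it is judged then, once.
Trained networks look in a picture, given as the dict that the camera call returned (one of the last four; its "shot" number tells which), for a name from the list of things; names that differ only in an ending like _2 or _b are one class to them, and where a whole thing is asked for, a point or a joint stands for the part that bears it (a point fixed in the world has none). Each returns a list of dicts, best first, with "p" (0 to 1); they miss things now and then, are a little off and sometimes report something else, mostly with a low value. They report only what shows in the picture. A call takes as long as a camera call.
- models.search_frame(picture, target): "centre" ([column, row] in pixels, amid what is visible of it).
- models.cut_out(picture, target): "pixels" (384x512 bool, what is visible of it) and "centre" ([column, row] in pixels, amid what is visible of it).
The state is a dict: "time_s": time; "qpos": joint angles; "joint_velocities": joint speeds; "effort": joint torques, N m; "tool_pos": TCP position; "tool_rot": TCP orientation; "force": force on the tool from outside, world axes, zero at the start; "wrist_torque": the same for the moment, N m; "grip_width": finger opening in m; "grasp_force": force on a finger pad.
Only numpy, scipy, OpenCV 4.12 (cv2) and the standard library are available. Lean on these libraries where they do the work, as an engineer would, in place of code of your own. Each camera call takes 0.05 s, during which the arm holds its last target. There are 200 camera calls.

## Working session

There is one attempt and no reset: what is moved stays moved. The work goes in short steps, Python scripts to look and compute and a tool call to move; the robot and the scene stay as the last step left them, time stands still between calls to the robot, and variables do not carry over. Pictures are saved under pics/ and viewed, at most 10 in all, crops included, and the job is handed in when it is done.

Besides the shell and the picture viewer there is one more tool, called after "Request:" by a JSON object that holds its "method" and its "body", one argument or row to a line. drive_tool: Moves the arm, as the interface text tells. Its arguments: {"type":"object","properties":{"angular":{"type":"array","items":{"type":"array","items":{"type":"number"}}},"delta_pos":{"type":"array","items":{"type":"array","items":{"type":"number"}}},"gripper":{"type":"array","items":{"type":"number"}},"squeeze":{"type":"number"}},"required":["angular","delta_pos","gripper"]}

```bash
mkdir -p pics; cat > h.py <<'E'
import numpy as np, cv2
from cell import telemetry, eyes, env, models
from scipy.spatial.transform import Rotation as R
def rot(o):
    o=np.array(o,float)
    if o.shape==(3,3): return o
    return R.from_euler('xyz',o,degrees=True).as_matrix()
def ray(p,c,z):
    d=rot(p['orientation'])@np.linalg.inv(p['mtx'])@np.array([c[0],c[1],1.])
    o=np.array(p['origin']); return o+d*(z-o[2])/d[2]
def proj(p,X):
    v=np.array(p['mtx'])@(rot(p['orientation']).T@(np.array(X)-p['origin'])); return v[:2]/v[2]
E
python3 - <<'E'
from h import *
print(telemetry.get_obs(), env.finger_overhang)
for n in ['top','side']:
    p=eyes.read_camera(n); print(n,p['origin'],p['orientation'],p['mtx'])
    cv2.imwrite(f'pics/{n}0.png',p['pixels'][:,:,::-1])
    for t,z in [('button_large_top',.073),('button_bar_top',.073),('button_small_top',.073),('button_cross_top',.073),('valve_block',.012)]:
        for r in models.search_frame(p,t)[:2]: print(t,round(r['p'],2),r['centre'],ray(p,r['centre'],z).round(4))
        for r in models.cut_out(p,t)[:1]: print('   cut',round(r['p'],2),r['centre'],ray(p,r['centre'],z).round(4),r['pixels'].sum())
E
```

```text
{'time_s': 0.0, 'qpos': array([-64.45220645,  18.4394537 ,  -4.01646023,  83.17621246,
         1.29400574,  78.53998248,  -3.26187718]), 'joint_velocities': array([ 0.04860271, -0.03297499,  0.01118314,  0.01672449, -0.05990029,
        0.06485946, -0.03571015]), 'effort': array([ 1.09165820e-03, -4.91306126e+01, -4.03330754e-01, -3.12517869e+01,
       -6.40367414e-02,  4.38136433e-02,  1.66299019e-04]), 'tool_pos': array([0.27183211, 0.58984182, 0.23544566]), 'tool_rot': array([-1.79889545e+02,  4.51793997e-03,  1.55260795e+02]), 'force': array([ 1.21112854, -0.15764507, -1.0028895 ]), 'wrist_torque': array([-0.03307953, -0.02551902,  0.01082296]), 'grasp_force': 0.0, 'grip_width': 0.08731748176602991} 0.014
top [0.35285345 0.05380159 1.25454656] [-170.31712859    0.18027766  -88.79980179] [[365.02351656   0.         265.06747755]
 [  0.         365.02351656 191.69486191]
 [  0.           0.           1.        ]]
button_large_top 0.6 [265.1, 187.9] [0.567  0.0619 0.073 ]
button_large_top 0.42 [243.5, 194.8] [0.5426 0.1322 0.073 ]
   cut 0.61 [262.7, 186.9] [0.5702 0.0699 0.073 ] 
[... 412 characters left out ...]
9066326 0.88500986] [-123.0125824    -1.3947301  -179.01422552] [[448.36057901   0.         264.46750004]
 [  0.         448.36057901 194.7923601 ]
 [  0.           0.           1.        ]]
button_large_top 0.65 [254.1, 201.4] [0.5603 0.0816 0.073 ]
button_large_top 0.55 [298.4, 239.5] [0.4252 0.2722 0.073 ]
   cut 0.66 [253.4, 203.4] [0.5621 0.0933 0.073 ] 53
button_bar_top 0.2 [248.0, 208.8] [0.578  0.1246 0.073 ]
button_cross_top 0.39 [258.0, 213.1] [0.5457 0.1465 0.073 ]
   cut 0.45 [259.2, 212.7] [0.542  0.1442 0.073 ] 72
valve_block 0.83 [258.3, 264.9] [0.5388 0.3179 0.012 ]
valve_block 0.74 [250.5, 142.4] [ 0.5954 -0.4686  0.012 ]
   cut 0.86 [254.8, 264.4] [0.549  0.3163 0.012 ] 463
```

```bash
python3 - <<'E'
import cv2
for n,(x,y) in {'top':(150,120),'side':(170,140)}.items():
    a=cv2.imread(f'pics/{n}0.png')[y:y+150,x:x+200]
    cv2.imwrite(f'pics/{n}0c.png',cv2.resize(a,None,fx=4,fy=4,interpolation=cv2.INTER_CUBIC))
E
```

```text
(no output)
```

View pics/top0c.png

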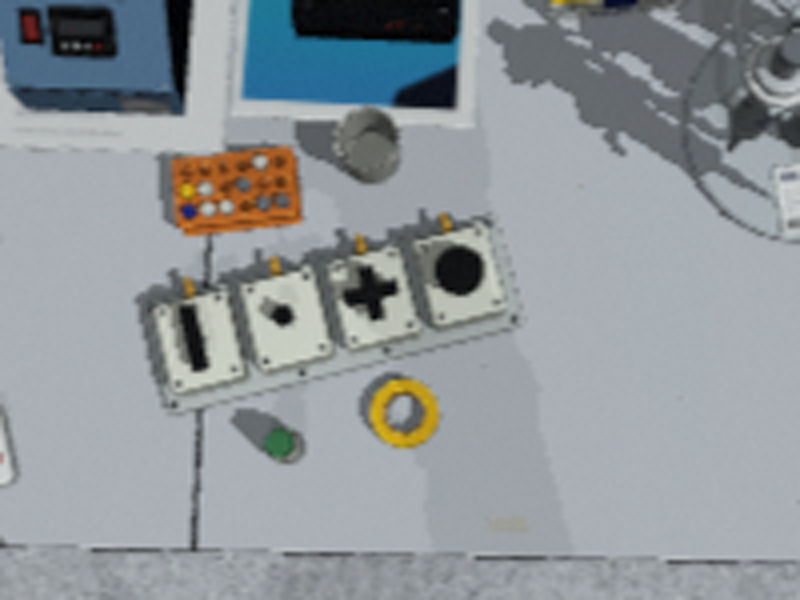

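View pics/side0c.png

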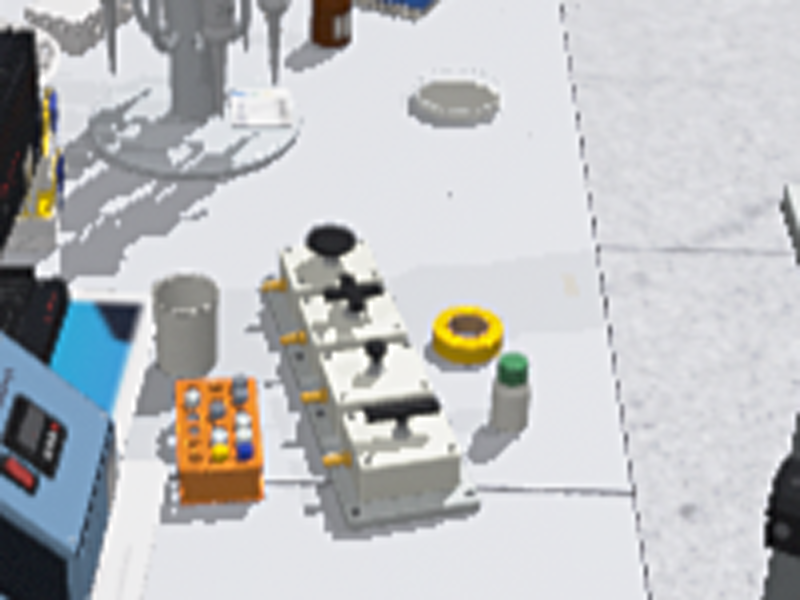

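```bash
cat > loc.py <<'E'
from h import *
guess={'top':dict(large=(264.4,187.4),cross=(242,192.7),small=(220,198.5),bar=(198.3,204.2)),
'side':dict(large=(252.5,199.7),cross=(258,213),small=(263.7,226.7),bar=(270.5,242))}
P={};C={}
for n in ['top','side']:
    p=P[n]=eyes.read_camera(n); g=p['pixels'].max(2)
    nn,lab,st,ce=cv2.connectedComponentsWithStats((g<75).astype(np.uint8))
    for k,c in guess[n].items():
        i=1+np.argmin(np.hypot(*(ce[1:]-c).T)); C[n,k]=ce[i]
        print(n,k,ce[i].round(1),st[i,4],ray(p,ce[i],.072)[:2].round(4))
offs=[]
T={k:ray(P['top'],C['top',k],.072)[:2] for k in guess['top']}
# line fit: bar,small,cross,large at equal 75 mm
k=['bar','small','cross','large'];A=np.array([T[i] for i in k]);s=np.array([1.5,.5,-.5,-1.5])*.075
m=A.mean(0);d=(s[:,None]*(A-m)).sum(0);d/=np.linalg.norm(d)
print('yaw of block y dir',np.degrees(np.arctan2(d[1],d[0])),'x-axis yaw',np.degrees(np.arctan2(d[1],d[0]))-90)
for i,ss,a in zip(k,s,A): print(i,(m+ss*d).round(4),'resid mm',((a-m-ss*d)*1e3).round(1))
o=telemetry.get_obs();print(o['time_s'],o['tool_pos'],o['tool_rot'],o['force'])
E
python3 loc.py
```

```text
top large [264.2 187.1] 114 [0.5697 0.0648]
top cross [242.  192.7] 91 [0.5495 0.1374]
top small [220.  198.5] 16 [0.5289 0.2089]
top bar [197.8 204. ] 66 [0.5092 0.2808]
side large [252.2 199.9] 66 [0.5669 0.0719]
side cross [257.7 212.8] 63 [0.5467 0.1434]
side small [263.3 227.2] 20 [0.5277 0.2169]
side bar [270.  242.1] 62 [0.507  0.2869]
yaw of block y dir 105.6976796311727 x-axis yaw 15.697679631172704
bar [0.5089 0.2813] resid mm [ 0.3 -0.5]
small [0.5292 0.2091] resid mm [-0.3 -0.2]
cross [0.5494 0.1369] resid mm [0.  0.5]
large [0.5697 0.0647] resid mm [-0.   0.1]
1.2 [0.2720555  0.59032365 0.2365707 ] [1.79998401e+02 2.26085271e-03 1.55259139e+02] [-0.06201515  0.17301847 -0.9845279 ]
```

Request:
{"method": "drive_tool", "body": {
  "angular": [
    [0, 0, 0],
    [0, 0, 0],
    [0, 0, 0],
    [0, 0, 0],
    [0, 0, 0],
    [0, 0, 0],
    [0, 0, 0],
    [0, 0, 0],
    [0, 0, 0],
    [0, 0, 0],
    [0, 0, 0],
    [0, 0, 0],
    [0, 0, 0],
    [0, 0, 0],
    [0, 0, 0],
    [0, 0, 0],
    [0, 0, 0],
    [0, 0, 0],
    [0, 0, 0],
    [0, 0, 0]
  ],
  "delta_pos": [
    [-2.5, -1.8, 0],
    [-2.5, -1.8, 0],
    [-2.5, -1.8, 0],
    [-2.5, -1.8, 0],
    [-2.5, -1.8, 0],
    [-2.5, -1.8, 0],
    [-2.5, -1.8, 0],
    [-2.5, -1.8, 0],
    [-2.5, -1.8, 0],
    [-2.5, -1.8, 0],
    [-2.5, -1.8, 0],
    [-2.5, -1.8, 0],
    [-2.5, -1.8, 0],
    [-2.5, -1.8, 0],
    [-2.5, -1.8, 0],
    [-2.5, -1.8, 0],
    [-2.5, -1.8, 0],
    [-2.5, -1.8, 0],
    [-2.5, -1.8, 0],
    [-1.4, -1.0, 0]
  ],
  "gripper": [0, 0, 0, 0, 0, 0, 0, 0, 0, 0, 0, 0, 0, 0, 0, 0, 0, 0, 0, 0],
  "squeeze": 5
}}

```text
time_s: 3.2
tool_pos: [0.5699, 0.0628, 0.2368]
tool_rot: [-180.0, 0.1, 155.1]
force: [1.1, 0.3, -0.1]
grip_width: 0.0007
grasp_force: 0.0
```

Request:
{"method": "drive_tool", "body": {
  "angular": [
    [0, 0, 0],
    [0, 0, 0],
    [0, 0, 0],
    [0, 0, 0],
    [0, 0, 0],
    [0, 0, 0],
    [0, 0, 0],
    [0, 0, 0]
  ],
  "delta_pos": [
    [0.25, 0.3, 2],
    [0, 0, 2],
    [0, 0, 2],
    [0, 0, 2],
    [0, 0, 2],
    [0, 0, 2],
    [0, 0, 1.7],
    [0, 0, 0]
  ],
  "gripper": [0, 0, 0, 0, 0, 0, 0, 0]
}}

```text
time_s: 4.0
tool_pos: [0.5659, 0.0696, 0.0972]
tool_rot: [-179.8, -0.2, 155.3]
force: [-0.1, 0.3, -0.1]
grip_width: 0.0004
grasp_force: 0.0
```

```bash
python3 - <<'E'
from h import *
o=telemetry.get_obs();print(o['time_s'],o['tool_pos'],o['force'])
a=[]
for n,(x,y) in {'top':(215,140),'side':(205,150)}.items():
    p=eyes.read_camera(n)
    a.append(cv2.resize(p['pixels'][y:y+100,x:x+100,::-1],None,fx=4,fy=4,interpolation=cv2.INTER_CUBIC))
    print(n,(proj(p,o['tool_pos']-[0,0,.014])-[x,y])*4)
cv2.imwrite('pics/c1.png',np.hstack(a))
E
```

```text
4.0 [0.56593412 0.06959507 0.09718867] [-0.05014198  0.30215904 -0.07798212]
top [190.89900408 190.46402461]
side [190.1451655  186.81458363]
```

View pics/c1.png

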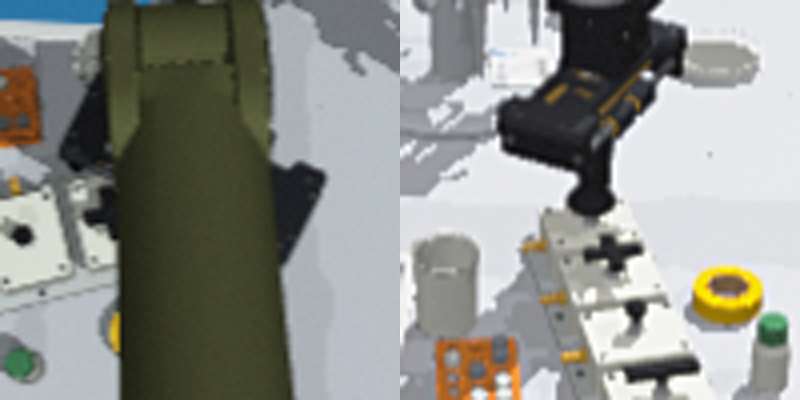

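Request:
{"method": "drive_tool", "body": {
  "angular": [
    [0, 0, 0],
    [0, 0, 0],
    [0, 0, 0],
    [0, 0, 0],
    [0, 0, 0],
    [0, 0, 0],
    [0, 0, 0],
    [0, 0, 0]
  ],
  "delta_pos": [
    [0, 0, 0.4],
    [0, 0, 0.3],
    [0, 0, 0.3],
    [0, 0, 0.2],
    [0, 0, 0.2],
    [0, 0, 0.2],
    [0, 0, 0.2],
    [0, 0, 0]
  ],
  "gripper": [0, 0, 0, 0, 0, 0, 0, 0]
}}

```text
time_s: 4.9
tool_pos: [0.5679, 0.0698, 0.0816]
tool_rot: [180.0, 0.0, 155.3]
force: [-1.0, 0.0, 2.6]
grip_width: 0.0006
grasp_force: 1.2
```

Request:
{"method": "drive_tool", "body": {
  "angular": [
    [0, 0, 0],
    [0, 0, 0],
    [0, 0, 0],
    [0, 0, 0]
  ],
  "delta_pos": [
    [0, 0, 0.2],
    [0, 0, 0.2],
    [0, 0, 0.15],
    [0, 0, 0]
  ],
  "gripper": [0, 0, 0, 0]
}}

```text
time_s: 5.3
tool_pos: [0.568, 0.0699, 0.076]
tool_rot: [180.0, 0.0, 155.3]
force: [-1.0, 0.8, 3.9]
grip_width: 0.0004
grasp_force: 1.8
```

Request:
{"method": "drive_tool", "body": {
  "angular": [
    [0, 0, 0],
    [0, 0, 0],
    [0, 0, 0]
  ],
  "delta_pos": [
    [0, 0, 0.15],
    [0, 0, 0.05],
    [0, 0, 0]
  ],
  "gripper": [0, 0, 0]
}}

```text
time_s: 5.6
tool_pos: [0.568, 0.0698, 0.0744]
tool_rot: [180.0, 0.0, 155.3]
force: [-1.7, -0.7, 6.4]
grip_width: 0.0007
grasp_force: 2.9
```

Request:
{"method": "drive_tool", "body": {
  "angular": [
    [0, 0, 0],
    [0, 0, 0],
    [0, 0, 0],
    [0, 0, 0],
    [0, 0, 0],
    [0, 0, 0],
    [0, 0, 0],
    [0, 0, 0],
    [0, 0, 0],
    [0, 0, 0],
    [0, 0, 0],
    [0, 0, 0],
    [0, 0, 0],
    [0, 0, 0],
    [0, 0, 0],
    [0, 0, 0]
  ],
  "delta_pos": [
    [0, 0, -1],
    [0, 0, -1],
    [0, 0, -1],
    [0, 0, -1],
    [1.44, 1.69, 0],
    [1.44, 1.69, 0],
    [1.44, 1.69, 0],
    [1.44, 1.69, 0],
    [1.44, 1.69, 0],
    [1.44, 1.69, 0],
    [1.44, 1.69, 0],
    [1.44, 1.69, 0],
    [1.44, 1.69, 0],
    [1.44, 1.69, 0],
    [0, 0, 0],
    [0, 0, 0]
  ],
  "gripper": [0, 0, 0, 0, 0, 0, 0, 0, 0, 0, 0, 0, 0, 0, 0, 0]
}}

```text
time_s: 7.2
tool_pos: [0.5079, 0.2834, 0.1145]
tool_rot: [-180.0, 0.0, 155.3]
force: [0.8, -0.2, -0.0]
grip_width: 0.0003
grasp_force: 0.0
```

```bash
python3 - <<'E'
from h import *
o=telemetry.get_obs();print(o['time_s'],o['tool_pos'],o['force'])
a=[]
for n,(x,y) in {'top':(190,140),'side':(220,175)}.items():
    p=eyes.read_camera(n)
    a.append(cv2.resize(p['pixels'][y:y+100,x:x+100,::-1],None,fx=4,fy=4,interpolation=cv2.INTER_CUBIC))
    print(n,(proj(p,o['tool_pos']-[0,0,.014])-[x,y])*4)
cv2.imwrite('pics/c2.png',np.hstack(a))
E
```

```text
7.2 [0.50786769 0.28344938 0.11446013] [ 0.7963428  -0.17596049 -0.02031465]
top [ 21.18945136 252.78707409]
side [200.30122176 234.11942251]
```

View pics/c2.png

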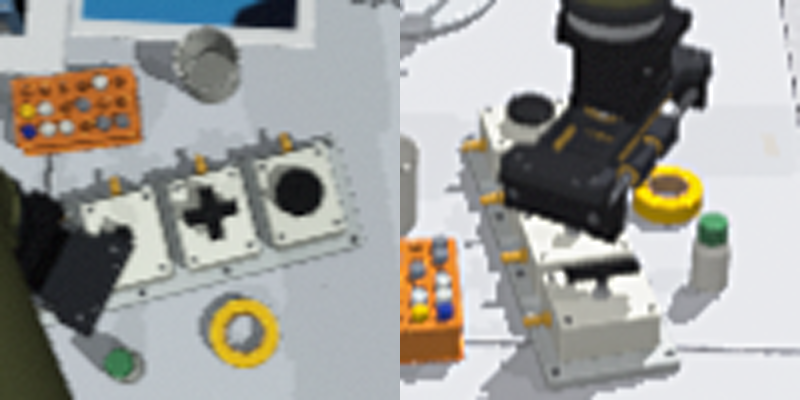

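Request:
{"method": "drive_tool", "body": {
  "angular": [
    [0, 0, 0],
    [0, 0, 0],
    [0, 0, 0],
    [0, 0, 0],
    [0, 0, 0],
    [0, 0, 0],
    [0, 0, 0],
    [0, 0, 0]
  ],
  "delta_pos": [
    [0, 0, 1.2],
    [0, 0, 1.2],
    [0, 0, 0.2],
    [0, 0, 0.2],
    [0, 0, 0.2],
    [0, 0, 0.2],
    [0, 0, 0.2],
    [0, 0, 0]
  ],
  "gripper": [0, 0, 0, 0, 0, 0, 0, 0]
}}

```text
time_s: 8.1
tool_pos: [0.5079, 0.2835, 0.0801]
tool_rot: [180.0, 0.0, 155.3]
force: [-0.8, -1.3, 2.5]
grip_width: 0.0006
grasp_force: 1.2
```

Request:
{"method": "drive_tool", "body": {
  "angular": [
    [0, 0, 0],
    [0, 0, 0],
    [0, 0, 0],
    [0, 0, 0]
  ],
  "delta_pos": [
    [0, 0, 0.2],
    [0, 0, 0.2],
    [0, 0, 0.15],
    [0, 0, 0]
  ],
  "gripper": [0, 0, 0, 0]
}}

```text
time_s: 8.5
tool_pos: [0.5081, 0.2837, 0.0748]
tool_rot: [180.0, 0.0, 155.3]
force: [-1.5, -1.7, 4.8]
grip_width: 0.0005
grasp_force: 2.6
```

Request:
{"method": "drive_tool", "body": {
  "angular": [
    [0, 0, 0],
    [0, 0, 0],
    [0, 0, 0],
    [0, 0, 0],
    [0, 0, 0],
    [0, 0, 0],
    [0, 0, 0],
    [0, 0, 0],
    [0, 0, 0],
    [0, 0, 0]
  ],
  "delta_pos": [
    [0, 0, -1],
    [0, 0, -1],
    [0, 0, -1],
    [0, 0, -1],
    [-1.21, -1.44, 0],
    [-1.21, -1.44, 0],
    [-1.21, -1.44, 0],
    [-1.21, -1.44, 0],
    [0, 0, 0],
    [0, 0, 0]
  ],
  "gripper": [0, 0, 0, 0, 0, 0, 0, 0, 0, 0]
}}

```text
time_s: 9.5
tool_pos: [0.5277, 0.2116, 0.1151]
tool_rot: [179.9, -0.0, 155.2]
force: [0.2, 0.2, -0.4]
grip_width: 0.001
grasp_force: 0.0
```

Request:
{"method": "drive_tool", "body": {
  "angular": [
    [0, 0, 0],
    [0, 0, 0],
    [0, 0, 0],
    [0, 0, 0],
    [0, 0, 0],
    [0, 0, 0],
    [0, 0, 0],
    [0, 0, 0]
  ],
  "delta_pos": [
    [0, 0, 1.2],
    [0, 0, 1.2],
    [0, 0, 0.2],
    [0, 0, 0.2],
    [0, 0, 0.2],
    [0, 0, 0.2],
    [0, 0, 0.2],
    [0, 0, 0]
  ],
  "gripper": [0, 0, 0, 0, 0, 0, 0, 0]
}}

```text
time_s: 10.3
tool_pos: [0.5277, 0.2113, 0.0806]
tool_rot: [180.0, 0.0, 155.3]
force: [-1.8, 0.9, 3.1]
grip_width: 0.0006
grasp_force: 1.2
```

Request:
{"method": "drive_tool", "body": {
  "angular": [
    [0, 0, 0],
    [0, 0, 0],
    [0, 0, 0],
    [0, 0, 0]
  ],
  "delta_pos": [
    [0, 0, 0.2],
    [0, 0, 0.2],
    [0, 0, 0.15],
    [0, 0, 0]
  ],
  "gripper": [0, 0, 0, 0]
}}

```text
time_s: 10.7
tool_pos: [0.5279, 0.2112, 0.0753]
tool_rot: [180.0, 0.0, 155.3]
force: [-1.9, 1.1, 4.8]
grip_width: 0.0006
grasp_force: 2.3
```

Request:
{"method": "drive_tool", "body": {
  "angular": [
    [0, 0, 0],
    [0, 0, 0],
    [0, 0, 0],
    [0, 0, 0],
    [0, 0, 0],
    [0, 0, 0],
    [0, 0, 0],
    [0, 0, 0],
    [0, 0, 0],
    [0, 0, 0],
    [0, 0, 0],
    [0, 0, 0],
    [0, 0, 0],
    [0, 0, 0],
    [0, 0, 0],
    [0, 0, 0],
    [0, 0, 0],
    [0, 0, 0],
    [0, 0, 0]
  ],
  "delta_pos": [
    [0, 0, -1],
    [0, 0, -2],
    [0, 0, -3],
    [0, 0, -3],
    [0, 0, -3],
    [0, 0, -3],
    [3, 1.9, 0],
    [3, 1.9, 0],
    [3, 1.9, 0],
    [3, 1.9, 0],
    [3, 1.9, 0],
    [3, 1.9, 0],
    [3, 1.9, 0],
    [3, 1.9, 0],
    [3, 1.9, 0],
    [3, 1.9, 0],
    [3, 1.9, 0],
    [0, 0, 0],
    [0, 0, 0]
  ],
  "gripper": [0, 0, 0, 0, 0, 0, 0, 0, 0, 0, 0, 0, 0, 0, 0, 0, 0, 0, 0]
}}

```text
time_s: 12.6
tool_pos: [0.3151, 0.539, 0.2248]
tool_rot: [-180.0, 0.1, 155.4]
force: [1.0, -1.2, -0.4]
grip_width: 0.0007
grasp_force: 0.0
```

```bash
python3 loc.py; python3 - <<'E'
from h import *
p=eyes.read_camera('side')
a=p['pixels'][140:290,170:370,::-1]
cv2.imwrite('pics/s3.png',cv2.resize(a,None,fx=4,fy=4,interpolation=cv2.INTER_CUBIC))
E
```

```text
top large [264.2 187.5] 111 [0.5683 0.065 ]
top cross [242.2 192.7] 86 [0.5497 0.1368]
top small [220.3 198.9] 18 [0.5276 0.208 ]
top bar [198.2 204.2] 64 [0.5084 0.2794]
side large [252.  202.1] 63 [0.567  0.0845]
side cross [257.7 212.8] 62 [0.5467 0.1436]
side small [263.5 229.3] 18 [0.5269 0.2276]
side bar [270.  244.6] 52 [0.5071 0.2978]
yaw of block y dir 105.78452563527975 x-axis yaw 15.78452563527975
bar [0.5079 0.2806] resid mm [ 0.5 -1.2]
small [0.5283 0.2084] resid mm [-0.7 -0.4]
cross [0.5487 0.1362] resid mm [1.  0.6]
large [0.5691 0.0641] resid mm [-0.8  1. ]
12.7 [0.31691023 0.53756981 0.22505142] [-1.79970162e+02  8.51598158e-02  1.55143632e+02] [-0.22465649 -0.25002946 -1.00537925]
```

View pics/s3.png

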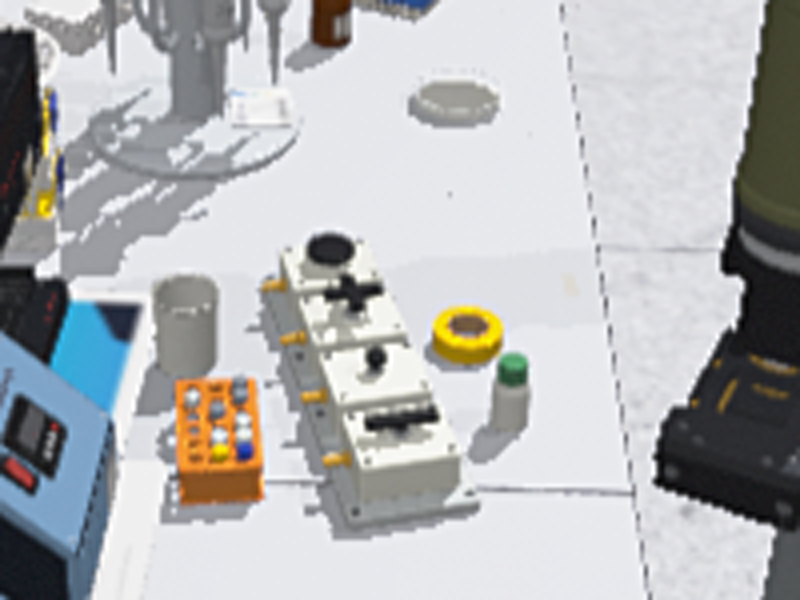

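The side picture shows the large disc (crop 331,249), the small disc (375,357) and the bar (402,417) about 8 mm lower than before. The cross (353,292) has not moved, and neither have the objects around the block.

```bash
python3 -c "
from cell import env; print(env.sign_off())"
```

```text
the job is handed in; nothing more can be done
None
```

The large button, the bar and the small button were pressed in that order and stayed down (about 8 mm of 9 mm travel in the side picture); the cross button is still up, nothing around the block moved, and the job was handed in at about 13 s.

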